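# Eject the walnut panel from the carving jig

### The job

Two finished carvings sit flush in the wells of the carving jig. Press the dark walnut one up out of its well by pushing that well's red paddle all the way down, then pick up the raised panel and set it down gently, without dropping it, carved face up, on the middle of the green felt board and lined up with the board's long side. Leave the pale panel down in its well and do not disturb the mallet, the tin or the gouge.

Things in the scene. Friction and masses are not known exactly. Their poses are not given: they have to be found in the camera images.
- jig: Fixed plywood carving jig, 150 (x) x 210 (y) x 85 mm high. Origin under its centre at bench level; z up. Its -x side is the front, with the paddles. Two rectangular wells, open at the top, centred at x = 0, y = +50 mm (left) and y = -50 mm (right), each 113 (x) x 59 (y) mm and 30 mm deep, with an 81 x 37 mm ejector hole in the floor through which an aluminium ejector plate (76 x 32 mm) rises.
- walnut_panel: Dark walnut carved panel, a rectangular block 110 (x) x 56 (y) x 30 mm (z) with a low relief up to 2 mm on its top face, about 0.13 kg. Origin at the centre of its underside, z out of the carved face. Starts in either well (left or right varies), its top flush with the jig's top, its long side along the jig's x.
- lime_panel: Pale limewood carved panel, same size and axes as the walnut one; starts in the other well and must stay there.
- paddle_left (a joint): Paddle of the left (jig +y) well: 0 = up (as at the start), 0.34 rad = pressed fully down (end stop). It raises only the left well's ejector plate, by 0.0765 m per rad (26 mm in all, lifting the panel about 25 mm). Stiff: it takes about 6 to 10 N at the pressing point and stays where it is left, holding the panel raised.
- paddle_right (a joint): Paddle of the right (jig -y) well: same, for the right well.
- press_left (a point): Pressing point on top of the left paddle's red plate (50 x 50 mm, 8 mm thick), about 150 mm in front of (jig -x) the jig's origin and at jig y = +50 mm; moves with the paddle. About 57 mm above the bench when up, about 23 mm when fully down (it goes down 34 mm, in an arc of radius 100 mm).
- press_right (a point): Same point on the right paddle, at jig y = -50 mm.
- board: Fixed finishing board, 170 (x, long side) x 110 (y) mm, with a green felt face on top. Origin under its centre at bench level; the felt surface is 12 mm above it. Lies flat on the left or on the right of the jig.
- tin: Bystander: closed metal tin with a green label, 74 mm across, 100 mm high, standing on the other side of the jig from the board. Origin at the centre of its underside.
- mallet: Bystander: round wooden carver's mallet standing on its head, 90 mm across, 250 mm high, beyond the jig on its right. Origin at the centre of its underside.
- gouge: Bystander: carving gouge with pale wooden handle, about 235 mm long, 32 mm high, lying beyond the jig on its left. Origin on the bench under its middle; x along it towards the blade.
There are look-alikes about, which are no part of the job. Of the things like the lime_panel, leave any that is yellow; of the rest the smaller one is meant. Of the things that look like the board, the smaller one is meant.

How it is judged:
By the outcome, as a careful person would: the job done as asked, in the order asked, and still so for the second after the job is handed in, with the robot touching nothing.
It also fails if it takes over 59 s, if anything falls off the work surface, if the arm or the gripper's body presses on something with over 40 N, if the wrist force passes 120 N, or if a joint passes its speed limit or range.

### The arm

A 6-joint arm with a two-finger parallel gripper is mounted at the origin on the work surface. World frame = base frame: x ahead of the robot, y to its left, z up, the work surface at z = 0. Lengths are in mm, angles in rad, forces in N, time in s.
With the tool pointing down it reaches from about 300 to 775 mm from the base axis. Payload 14.6 kg.
Tool frame: the origin (TCP) lies midway between the tips of the shut fingers; the grasp point (between the pads) lies 19 mm behind it; z points along the fingers, y is the line along which they close (so a half turn about z gives the same grasp; the last joint's range is limited). The gripper opens to 94 mm and grips with 3 to 60 N. Pads are 16 mm wide; open, the fingers measure 119 mm over their backs; the gripper's body (75 mm by 177 mm) begins 78 mm behind the grasp point.
Start: joints at [1.117, 0.3, 1.521, -0, 1.321, -0.067], TCP at [207.471, 509.357, 205.446] pointing down, gripper open.
Joint ranges: [-3.03, 3.03], [-0.79, 2.21], [0.23, 2.52], [-1.04, 4.18], [0, 3.07], [-2.55, 2.55]. Speed limits (rad/s): [2.22, 2.22, 2.57, 3.14, 3.14, 3.14].

### API

Orientations are given as [roll, pitch, yaw] about the fixed x, y, z axes, in that order (R = Rz(yaw) Ry(pitch) Rx(roll)).
In Python, from cell import manip gives the robot as it stands.
- The arm moves only by the shell command python3 -m creep 'ROWS' [OPENING] [FORCE]. ROWS is text: rows parted by semicolons, each of 6 numbers parted by spaces: the shift along the tool's x, y, z normalised to -1 to 1, where 1 is 4 cm, then the turn, a rotation vector about the tool's x, y, z normalised to -1 to 1, where 1 is pi rad. In form: dx dy dz ax ay az; .... A call has 1 to 20 rows; each row shifts and turns the commanded pose from where the row before left it, along the tool's axes as they then stand; what a row does not reach is not made up. A row lasts 1/8 s, in which the tool goes at most 62.5 mm and 10.7 degrees, less where a joint would pass 70% of its speed; a pose out of reach is approached as far as the arm can. A call with a number of a shift or a turn outside -1 to 1 is refused whole. A call with a gripper value outside its range is refused whole. OPENING is the closure, from 0 (fully open) to 1 (shut), set as the call begins (- or left out, the last holds). The fingers move at their own pace and stop on an object; FORCE is the grip in N (left out, the last holds). Time passes only in rows, so rows that do not move let the fingers close. It gives the time, the measured TCP pose, the force, the opening and the grip force at its end, in the units of the state.
- manip.read_state(): the state, without advancing time (a new reading comes with each control period).
- manip.camera(name): name is "scene" or "top"; returns a dict with "color" (400x640x3 uint8, red, green, blue), "range_z" (400x640 float32, mm along the optical axis (not along the pixel's ray), 0 where there is no reading), "camera_matrix" (3x3 intrinsics, pixels), "T" (4x4, takes a point from camera to world coordinates). Camera axes: x right, y down, z forward; pixel columns grow to the right and rows downward; lengths in mm; the calibration is good to about 2 mm. A picture is of the moment at which its call begins.
- manip.sign_off(): hands the job in; it is judged then, once.
The state is a dict: "clock": time; "joints": joint angles; "qd": joint speeds; "effort": joint torques, N m; "eef_pos": TCP position; "eef_rot": TCP orientation; "wrist_force": force on the tool from outside, world axes, zero at the start; "moment": the same for the moment, N m; "finger_gap": finger opening in mm; "finger_force": force on a finger pad.
Only numpy, scipy, OpenCV 4.12 (cv2) and the standard library are available. Lean on these libraries where they do the work, as an engineer would, in place of code of your own. Each camera call takes 0.05 s, during which the arm holds its last target. There are 200 camera calls.

## Working session

There is one attempt and no reset: what is moved stays moved. The work goes in short steps, Python scripts to look and compute and a shell command to move; the robot and the scene stay as the last step left them, time stands still between calls to the robot, and variables do not carry over. Pictures are saved under pics/ and viewed, at most 10 in all, crops included, and the job is handed in when it is done.

```bash
mkdir -p pics; ls
python3 - <<'E'
from cell import manip
import cv2,numpy as np
for n in("scene","top"):
    c=manip.camera(n); np.savez(f"{n}0.npz",**c); cv2.imwrite(f"pics/{n}0.png",c["color"][...,::-1]); print(n,c["camera_matrix"].round(1).tolist(),c["T"].round(3).tolist())
s=manip.read_state(); print(s)
E
```

```text
pics
scene [[384.4, 0.0, 320.7], [0.0, 384.4, 195.1], [0.0, 0.0, 1.0]] [[0.872, 0.411, -0.264, 938.442], [0.489, -0.738, 0.466, -621.387], [-0.003, -0.535, -0.845, 978.024], [0.0, 0.0, 0.0, 1.0]]
top [[385.0, 0.0, 316.5], [0.0, 385.0, 196.2], [0.0, 0.0, 1.0]] [[-0.015, -0.986, 0.166, 429.268], [-1.0, 0.016, 0.008, -130.287], [-0.011, -0.165, -0.986, 1288.557], [0.0, 0.0, 0.0, 1.0]]
{'clock': 0.1, 'joints': array([ 1.11738378e+00,  3.00396381e-01,  1.52149021e+00,  1.58006149e-05,
        1.32072776e+00, -6.65764266e-02]), 'qd': array([-0.00162428, -0.00096678,  0.00092781, -0.00099139, -0.00032839,
        0.00102306]), 'effort': array([ 6.16641664e-04, -5.32649338e+01, -3.53279793e+01,  7.09325960e-02,
        2.34852458e-02, -4.61851059e-06]), 'eef_pos': array([207.37858744, 509.15627333, 204.96576223]), 'eef_rot': array([-3.14057423e+00, -8.32424191e-05,  2.75475257e+00]), 'wrist_force': array([-0.27688452, -0.22790137, -0.99835374]), 'moment': array([-0.02025367, -0.03148158, -0.0400756 ]), 'finger_force': 0.0, 'finger_gap': 93.7448210888638}
```

View pics/scene0.png

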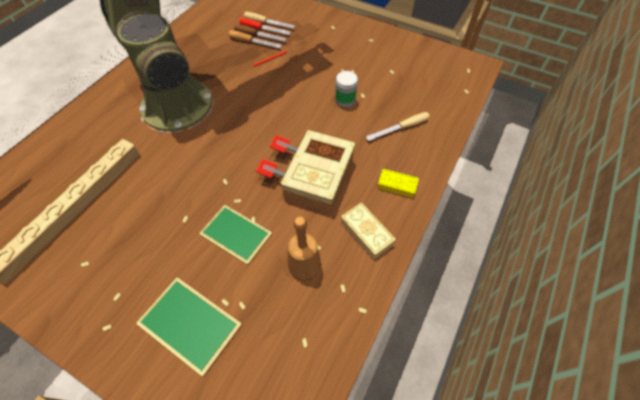

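View pics/top0.png

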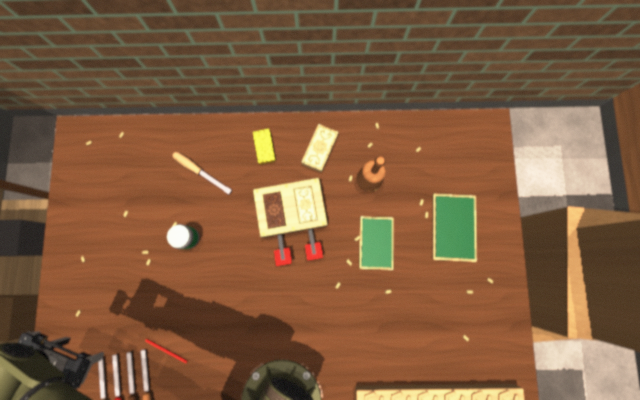

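The top view shows the walnut panel at (274,210) in the left well with its red paddle at (283,257). The lime panel is at (305,205), the smaller board at (377,243), the mallet at (374,172), the tin at (180,236) and the gouge at (200,172). The scene view agrees: walnut (325,150), left paddle (281,146), board (236,234).

```bash
cat > h.py <<'E'
import numpy as np,cv2
def load(n):
    return dict(np.load(n+".npz"))
def cloud(c):
    K,T,Z=c["camera_matrix"],c["T"],c["range_z"]
    v,u=np.mgrid[:400,:640]
    P=np.stack([(u-K[0,2])/K[0,0]*Z,(v-K[1,2])/K[1,1]*Z,Z],-1)
    return P@T[:3,:3].T+T[:3,3]
def ray(c,uv,z):
    K,T=c["camera_matrix"],c["T"]
    uv=np.atleast_2d(uv).astype(float)
    d=np.c_[(uv-[K[0,2],K[1,2]])/[K[0,0],K[1,1]],np.ones(len(uv))]@T[:3,:3].T
    return T[:3,3]+d*((z-T[2,3])/d[:,2])[:,None]
def tri(c1,a,c2,b):
    o1,o2=c1["T"][:3,3],c2["T"][:3,3]
    d1=ray(c1,a,0)[0]-o1; d2=ray(c2,b,0)[0]-o2
    s=np.linalg.lstsq(np.c_[d1,-d2],o2-o1,rcond=None)[0]
    p,q=o1+s[0]*d1,o2+s[1]*d2
    return (p+q)/2,np.linalg.norm(p-q)
def blobs(m,amin=30):
    cs,_=cv2.findContours(m.astype(np.uint8),cv2.RETR_EXTERNAL,cv2.CHAIN_APPROX_NONE)
    return [k[:,0,:] for k in cs if cv2.contourArea(k)>amin]
def cen(k):
    m=cv2.moments(k.reshape(-1,1,2)); return np.array([m["m10"],m["m01"]])/m["m00"]
def rect(xy):
    (c,s,a)=cv2.minAreaRect(np.float32(xy)); w,h=s
    if w<h: w,h,a=h,w,a+90
    return np.round(c,1),round(w,1),round(h,1),round((a+90)%180-90,2)
E
python3 - <<'E'
from h import *
for n in("scene","top"):
    c=load(n+"0"); P=cloud(c); hsv=cv2.cvtColor(c["color"],cv2.COLOR_RGB2HSV); H,S,V=[hsv[...,i].astype(int) for i in range(3)]
    print(n,"bench z",np.median(P[(c["range_z"]>0)&(abs(P[...,0]-450)<250)&(abs(P[...,1])<250)][:,2]))
    ws=(P[...,0]>250)&(P[...,0]<800)&(abs(P[...,1]+50)<450)
    for nm,m,z in(("green",(abs(H-72)<16)&(S>120)&(V>50),12),("red",((H<5)|(H>174))&(S>190)&(V>110),57),("dark",(V<115)&(P[...,2]>70)&(P[...,2]<110),85)):
        for k in blobs(m&ws):
            mk=np.zeros((400,640),np.uint8); cv2.drawContours(mk,[k.reshape(-1,1,2)],-1,1,-1); mk=cv2.erode(mk,np.ones((3,3)))>0
            print(n,nm,cen(k).round(1),"z rng",np.median(P[mk][:,2]).round(1) if mk.any() else None,"ray",rect(ray(c,k,z)[:,:2]),"rngmed",np.median(P[mk],axis=0).round(1) if mk.any() else None)
    m=(P[...,2]>78)&(P[...,2]<95)&ws
    for k in blobs(m,200):
        print(n,"jigtop",cen(k),rect(ray(c,k,85)[:,:2]),np.median(P[m][:,2]))
E
```

```text
scene bench z 0.7583463198254776
scene green [235.1 232.8] z rng 12.0 ray (array([ 486.5, -313.2]), 147.8, 88.8, -2.87) rngmed [ 488.5 -314.8   12. ]
scene green [345.1  97.1] z rng 45.9 ray (array([510.3, 314.7]), 61.9, 53.7, 24.25) rngmed [527.4 277.6  45.9]
scene red [265.3 169. ] z rng 56.5 ray (array([ 464.8, -109.9]), 55.4, 49.7, 3.35) rngmed [ 465.1 -122.9   56.5]
scene red [278.4 144.3] z rng 57.8 ray (array([447.6, -11.6]), 55.1, 50.4, -81.21) rngmed [446.  -25.   57.8]
scene dark [303.8 263. ] z rng 90.6 ray (array([ 718.4, -318.8]), 74.2, 40.5, 37.98) rngmed [ 723.1 -330.    90.6]
scene dark [345.3  89.4] z rng 79.6 ray (array([528.3, 276.1]), 67.0, 27.4, 24.71) rngmed [530.  276.4  79.6]
scene jigtop [317.9637754  164.99106944] (array([600.2, -36.3]), 214.9, 151.5, -80.48) 85.06434935681466
top bench z 1.5799486930468447
top red [283.  257.3] z rng 58.3 ray (array([445.5, -10.3]), 52.4, 52.0, 9.76) rngmed [439.2 -20.1  58.3]
top red [313.9 251.7] z rng 58.5 ray (array([ 461.1, -108.3]), 52.0, 51.1, -81.01) rngmed [ 456.5 -118.8   58.5]
top dark [367.7 181.5] z rng 90.2 ray (array([ 681., -287.]), 76.9, 37.7, 58.36) rngmed [ 671.1 -275.2   90.2]
top jigtop [289.45335309 207.38327297] (array([597.7, -34.3]), 209.9, 151.1, -80.78) 85.97406506616608
```

Run:
```python
from h import *
C={n:load(n+"0") for n in("scene","top")}
R={}
for n,c in C.items():
    P=cloud(c); Z=c["range_z"]; hsv=cv2.cvtColor(c["color"],cv2.COLOR_RGB2HSV); H,S,V=[hsv[...,i].astype(int) for i in range(3)]
    g=(abs(H-72)<22)&(S>90)&(V>40)
    bs=[k for k in blobs(g,300)]
    for k in bs: print(n,"green",cen(k).round(1),rect(ray(c,k,12)[:,:2]))
    sm=[k for k in bs if np.linalg.norm(cen(k)-([235,233] if n=="scene" else [377,243]))<6][0]
    mk=np.zeros((400,640),np.uint8); cv2.drawContours(mk,[sm.reshape(-1,1,2)],-1,1,-1)
    print(" felt z",np.median(P[(mk>0)&(Z>0)][:,2]).round(1))
    R[n]=[np.float32(cv2.boxPoints(cv2.minAreaRect(sm.astype(np.float32)))) ,cen(sm)]
    # jig-frame lookup: classify pixels at z=85 plane
    X=ray(c,np.stack(np.meshgrid(np.arange(640),np.arange(400)),-1).reshape(-1,2),85).reshape(400,640,3)
    a=np.radians(9.4); d=X[...,:2]-[599,-35]; jx=d[...,0]*np.cos(a)+d[...,1]*np.sin(a); jy=-d[...,0]*np.sin(a)+d[...,1]*np.cos(a)
    w=(V<130)&(abs(jx)<68)&(abs(jy-50)<42)
    w=cv2.morphologyEx(w.astype(np.uint8),cv2.MORPH_CLOSE,np.ones((5,5)))
    for k in blobs(w,150):
        print(n,"walnut",cen(k).round(1),rect(X[k[:,1],k[:,0],:2])); R[n].append(cen(k))
    print(" walnut z",np.median(P[(w>0)&(Z>0)][:,2]).round(1))
print("tri felt",tri(C["scene"],R["scene"][1],C["top"],R["top"][1]))
print("tri walnut",tri(C["scene"],R["scene"][2],C["top"],R["top"][2]))
print("tri paddle",tri(C["scene"],[278.4,144.3],C["top"],[283,257.3]))
```

```text
scene green [188.4 324.6] (array([ 533.1, -571.8]), 200.0, 123.1, -3.94)
scene green [235.2 233. ] (array([ 486.6, -313.4]), 153.1, 93.2, -2.86)
 felt z 12.0
 walnut z 85.3
top green [376.5 242.5] (array([ 486.7, -313.3]), 152.6, 91.8, -2.64)
top green [454.6 227.2] (array([ 534. , -574.6]), 197.0, 122.3, -3.76)
 felt z 12.7
 walnut z 86.2
tri felt (array([ 486.56726391, -314.52409438,    9.18030304]), np.float64(2.01850052553479))Traceback (most recent call last):
  File "<stdin>", line 22, in <module>
IndexError: list index out of range
```

```bash
python3 -m creep '0 0 0 0 0 -0.044; 0 0 0 0 0 -0.044; 0 0 0 0 0 -0.044; 0 0 0 0 0 -0.044; 0 -0.5 0 0 0 0; -0.25 -0.95 0.1 0 0 0; -0.25 -0.95 0.1 0 0 0; -0.25 -0.95 0.1 0 0 0; -0.25 -0.95 0.1 0 0 0; -0.25 -0.95 0.1 0 0 0; -0.25 -0.95 0.1 0 0 0; -0.25 -0.95 0.1 0 0 0; -0.25 -0.95 0.1 0 0 0; -0.25 -0.95 0.1 0 0 0; -0.25 -0.95 0.1 0 0 0; -0.25 -0.95 0.1 0 0 0; -0.25 -0.95 0.1 0 0 0; -0.25 -0.95 0.1 0 0 0; -0.25 -0.9 0.1 0 0 0; -0.25 0 0 0 0 0' 1 20
cat >> h.py <<'E'
def go(x,y,z,yawdeg):
    from cell import manip
    from scipy.spatial.transform import Rotation as R
    s=manip.read_state(); r=R.from_euler("xyz",s["eef_rot"])
    d=r.inv().apply(np.array([x,y,z])-s["eef_pos"])
    t=R.from_euler("xyz",[180,0,yawdeg],degrees=True)
    print("pos",s["eef_pos"].round(1),"rot",np.degrees(s["eef_rot"]).round(2),"F",s["wrist_force"].round(1),"t",s["clock"],"gap",s["finger_gap"])
    print("shift units",(d/40).round(3),"turn units",((r.inv()*t).as_rotvec()/np.pi).round(4))
E
python3 -c "from h import *; go(445,-10.5,70,189.5)"
```

```text
clock: 2.6
eef_pos: [446.6, -9.8, 148.9]
eef_rot: [3.141, -0.001, -2.978]
wrist_force: [-0.9, 0.8, 0.0]
finger_gap: 0.8
finger_force: 0.0
pos [446.6  -9.8 148.9] rot [ 1.7999e+02 -6.0000e-02 -1.7065e+02] F [-0.9  0.8  0. ] t 2.6 gap 0.829036924391729
shift units [ 0.04  -0.011  1.974] turn units [ 0.0001 -0.0003 -0.0008]
```

```bash
python3 -m creep '0.04 0 0.5 0 0 0; 0 0 0.5 0 0 0; 0 0 0.5 0 0 0; 0 0 0.4 0 0 0; 0 0 0.15 0 0 0; 0 0 0.15 0 0 0; 0 0 0.1 0 0 0; 0 0 0.1 0 0 0; 0 0 0.1 0 0 0; 0 0 0.1 0 0 0; 0 0 0.1 0 0 0; 0 0 0.1 0 0 0; 0 0 0 0 0 0'
```

```text
clock: 4.22
eef_pos: [444.8, -8.6, 37.5]
eef_rot: [-3.141, 0.0, -2.976]
wrist_force: [0.5, 0.5, -0.4]
finger_gap: 0.3
finger_force: 0.0
```

```bash
python3 -m creep '0 0 0.1 0 0 0; 0 0 0.1 0 0 0; 0 0 0.1 0 0 0'
python3 - <<'E'
from cell import manip
import cv2
c=manip.camera("scene"); cv2.imwrite("pics/s1.png",cv2.resize(c["color"][90:220,220:400,::-1],(720,520),interpolation=cv2.INTER_CUBIC))
E
```

```text
clock: 4.6
eef_pos: [445.4, -8.5, 25.9]
eef_rot: [-3.141, 0.002, -2.976]
wrist_force: [-0.7, 0.8, 7.0]
finger_gap: 0.7
finger_force: 3.7
```

View pics/s1.png

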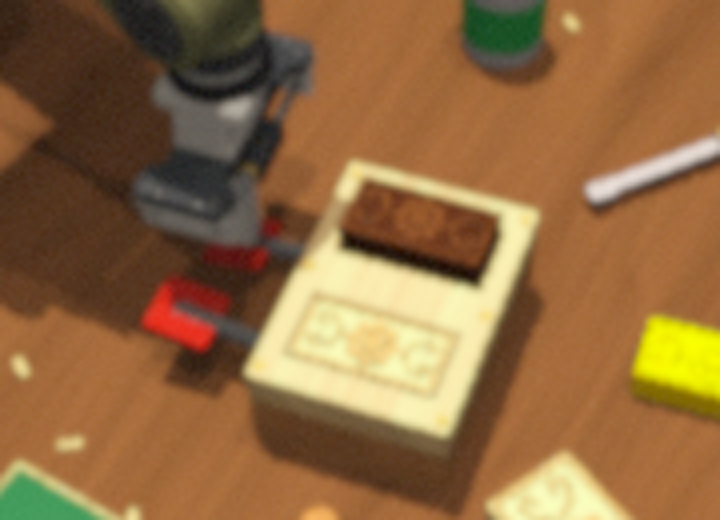

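The crop shows the walnut panel (420,225) rising and its paddle (245,250) going down, while the lime panel stays flush. I'll press on to the end stop.

```bash
python3 -m creep '0 0 0.05 0 0 0; 0 0 0.05 0 0 0; 0 0 0.04 0 0 0; 0 0 0 0 0 0'
```

```text
clock: 5.15
eef_pos: [446.1, -8.5, 23.3]
eef_rot: [-3.141, 0.003, -2.975]
wrist_force: [-21.5, 2.4, 62.5]
finger_gap: 0.9
finger_force: 32.3
```

```bash
python3 -m creep '0 0 -0.2 0 0 0; 0 0 -0.5 0 0 0; 0 0 -0.9 0 0 0; 0 0 -0.9 0 0 0; 0.5 0 -0.9 0 0 0; 0.9 0 -0.5 0 0 0; 0.9 0 0 0 0 0; 0 0 0 0 0 0' 0
python3 - <<'E'
from cell import manip
from h import *
C={n:manip.camera(n) for n in("scene","top")}
a=np.radians(9.5); cen_=[]
for n,c in C.items():
    P=cloud(c); Z=c["range_z"]; V=cv2.cvtColor(c["color"],cv2.COLOR_RGB2HSV)[...,2]
    cv2.imwrite(f"pics/{n}2.png",c["color"][...,::-1])
    d=P[...,:2]-[599,-35]; jx=d[...,0]*np.cos(a)+d[...,1]*np.sin(a); jy=-d[...,0]*np.sin(a)+d[...,1]*np.cos(a)
    reg=(Z>0)&(abs(jx)<75)&(abs(jy-50)<45)
    m=reg&(P[...,2]>101)&(P[...,2]<120)
    z=np.median(P[m][:,2]); m=cv2.morphologyEx(m.astype(np.uint8),cv2.MORPH_CLOSE,np.ones((3,3)))
    k=max(blobs(m,50),key=len); print(n,"walnut z",z.round(1),cen(k).round(1),rect(ray(c,k,111)[:,:2])); cen_.append(cen(k))
    pd=(Z>0)&(abs(jx+150)<18)&(abs(jy-50)<18)&(P[...,2]<100); print(" paddle z",np.median(P[pd][:,2]) if pd.any() else None)
print("tri",tri(C["scene"],cen_[0],C["top"],cen_[1]))
E
python3 -c "from h import *; go(591,14,150,189.5)"
```

```text
clock: 6.15
eef_pos: [353.2, -23.9, 176.3]
eef_rot: [-3.141, 0.002, -2.976]
wrist_force: [0.8, -0.1, -0.2]
finger_gap: 77.1
finger_force: 0.0
scene walnut z 110.1 [324.3 145.7] (array([593.2,  10.4]), 110.6, 62.7, 8.57)
 paddle z 22.47882230593757
top walnut z 111.2 [273. 209.] (array([589.3,  14.4]), 109.9, 56.6, 8.69)
 paddle z 23.474404148418557
tri (array([590.12333903,  15.42623591, 103.58899004]), np.float64(0.6502789032079976))
pos [354.6 -23.8 176.2] rot [-1.7998e+02  7.0000e-02 -1.7050e+02] F [-0.1  0.6 -0.3] t 6.25 gap 84.61293433536409
shift units [-5.983 -0.043  0.661] turn units [-0.0001  0.0004 -0.    ]
```

```bash
python3 -m creep '-0.5 0 0 0 0 0; -0.9 0 0 0 0 0; -0.9 0 0.1 0 0 0; -0.9 0 0.1 0 0 0; -0.9 0 0.1 0 0 0; -0.9 0 0.1 0 0 0; -0.7 -0.04 0.1 0 0 0; -0.27 0 0.16 0 0 0; 0 0 0 0 0 0; 0 0 0 0 0 0'; python3 -c "from h import *; go(590.5,14,90,189.2)"
```

```text
clock: 7.5
eef_pos: [589.3, 14.1, 149.5]
eef_rot: [3.142, -0.0, -2.976]
wrist_force: [-0.5, -0.4, 0.4]
finger_gap: 94.0
finger_force: 0.0
pos [589.3  14.1 149.5] rot [ 1.8000e+02 -1.0000e-02 -1.7049e+02] F [-0.5 -0.4  0.4] t 7.5 gap 93.9645375253564
shift units [-0.028 -0.008  1.488] turn units [ 0.     -0.      0.0017]
```

```bash
python3 -m creep '-0.028 -0.01 0.3 0 0 0.0017; 0 0 0.4 0 0 0; 0 0 0.4 0 0 0; 0 0 0.25 0 0 0; 0 0 0.14 0 0 0; 0 0 0 0 0 0; 0 0 0 0 0 0' && python3 -m creep '0 0 0 0 0 0; 0 0 0 0 0 0; 0 0 0 0 0 0; 0 0 0 0 0 0; 0 0 0 0 0 0; 0 0 0 0 0 0; 0 0 0 0 0 0; 0 0 0 0 0 0' 0.6 25
```

```text
clock: 8.38
eef_pos: [591.2, 13.9, 90.3]
eef_rot: [-3.141, 0.001, -2.981]
wrist_force: [0.2, 0.5, -0.2]
finger_gap: 93.7
finger_force: 0.0
clock: 9.38
eef_pos: [590.9, 14.1, 89.9]
eef_rot: [3.141, -0.0, -2.981]
wrist_force: [-1.0, 3.4, 1.3]
finger_gap: 55.8
finger_force: 25.0
```

Gripped at 56 mm, as expected. Lifting and looking.

```bash
python3 -m creep '0 0 -0.1 0 0 0; 0 0 -0.2 0 0 0; 0 0 -0.4 0 0 0; 0 0 -0.5 0 0 0; 0 0 -0.5 0 0 0; 0 0 -0.4 0 0 0; 0 0 -0.3 0 0 0; 0 0 0 0 0 0; 0 0 0 0 0 0' 0.6 35
python3 - <<'E'
from cell import manip
from h import *
c=manip.camera("scene"); cv2.imwrite("pics/s3.png",cv2.resize(c["color"][60:240,200:440,::-1],(720,540),interpolation=cv2.INTER_CUBIC))
go(486.6,-313.5,100,177.25)
E
```

```text
clock: 10.5
eef_pos: [590.7, 13.9, 185.2]
eef_rot: [3.141, -0.001, -2.981]
wrist_force: [-0.2, -0.5, -2.1]
finger_gap: 55.7
finger_force: 35.0
pos [590.7  14.  185.1] rot [ 1.7999e+02 -7.0000e-02 -1.7079e+02] F [ 0.3 -0.2 -1.4] t 10.55 gap 55.71129549188248
shift units [ 3.877 -7.665  2.13 ] turn units [ 0.     -0.0004  0.0665]
```

View pics/s3.png

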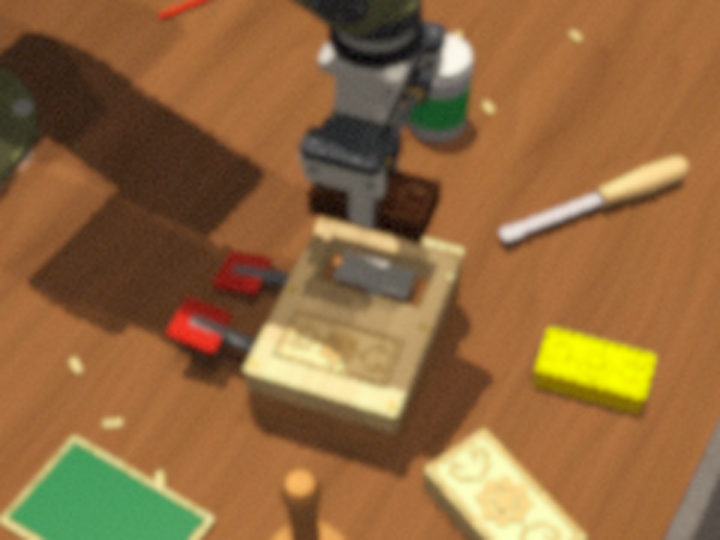

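The panel hangs level in the gripper at (375,205), the left well is empty with its ejector plate up, and the lime panel is still seated at (340,345). Carrying it over to the board (110,500).

```bash
python3 -m creep '0 0 0 0 0 0.022; 0 0 0 0 0 0.022; 0 0 0 0 0 0.0225; 0.3 -0.3 0 0 0 0; 0.3 -0.6 0 0 0 0; 0.3 -0.8 0 0 0 0; 0.3 -0.9 0 0 0 0; 0.3 -0.9 0 0 0 0; 0.3 -0.9 0 0 0 0; 0.3 -0.9 0 0 0 0; 0.1 -0.9 0 0 0 0; 0 -0.8 0 0 0 0; 0 -0.6 0 0 0 0; 0 -0.4 0 0 0 0; 0 -0.3 0.5 0 0 0; 0 0 0.7 0 0 0; 0 0 0.6 0 0 0; 0 0 0.3 0 0 0; 0 0 0 0 0 0; 0 0 0 0 0 0'
python3 - <<'E'
from cell import manip
from h import *
go(486.6,-313.5,30,177.25)
for n in("scene","top"):
    c=manip.camera(n); cv2.imwrite(f"pics/{n}4.png",cv2.resize(c["color"][170:310,140:340,::-1] if n=="scene" else c["color"][170:310,290:490,::-1],(800,560),interpolation=cv2.INTER_CUBIC)); np.savez(n+"4.npz",**c)
    P=cloud(c); Z=c["range_z"]; m=(Z>0)&(P[...,2]>85)&(P[...,2]<115)&(abs(P[...,0]-487)<75)&(abs(P[...,1]+313)<45)
    print(n,m.sum(),np.percentile(P[m],[2,98],axis=0).round(1).tolist())
E
```

```text
clock: 13.05
eef_pos: [487.5, -313.6, 102.6]
eef_rot: [-3.141, 0.001, 3.094]
wrist_force: [0.3, -0.4, -0.8]
finger_gap: 55.8
finger_force: 35.0
pos [ 487.5 -313.6  102.6] rot [-1.7996e+02  6.0000e-02  1.7725e+02] F [ 0.3 -0.4 -0.8] t 13.05 gap 55.813629534296
shift units [0.024 0.002 1.815] turn units [-0.0002  0.0003  0.    ]
scene 123 [[487.9, -351.3, 94.6], [544.1, -280.3, 114.8]]
top 1 [[537.5, -288.6, 114.3], [537.5, -288.6, 114.3]]
```

View pics/scene4.png

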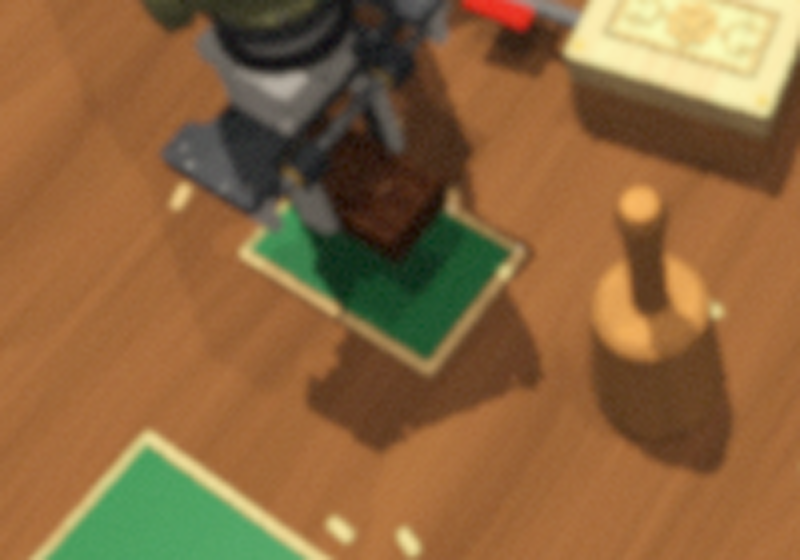

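The view shows the walnut panel at (385,200) over the felt board, well clear of the mallet (650,310). Lowering it.

```bash
python3 -m creep '0.02 0 0.3 0 0 0; 0 0 0.4 0 0 0; 0 0 0.4 0 0 0; 0 0 0.35 0 0 0; 0 0 0.25 0 0 0; 0 0 0.1 0 0 0; 0 0 0.05 0 0 0; 0 0 0 0 0 0; 0 0 0 0 0 0'; python3 -m creep '0 0 0.025 0 0 0; 0 0 0.025 0 0 0; 0 0 0 0 0 0'
```

```text
clock: 14.28
eef_pos: [486.5, -313.5, 28.3]
eef_rot: [-3.141, 0.001, 3.093]
wrist_force: [-0.1, 0.3, -1.0]
finger_gap: 55.6
finger_force: 35.0
clock: 14.65
eef_pos: [486.3, -313.3, 25.8]
eef_rot: [3.141, -0.0, 3.093]
wrist_force: [-0.8, 0.3, -1.5]
finger_gap: 55.5
finger_force: 35.0
```

```bash
python3 -m creep '0 0 0.025 0 0 0; 0 0 0.025 0 0 0; 0 0 0 0 0 0'; python3 -m creep '0 0 0.02 0 0 0; 0 0 0 0 0 0'; python3 -m creep '0 0 0.02 0 0 0; 0 0 0 0 0 0'
```

```text
clock: 15.02
eef_pos: [486.3, -313.3, 23.7]
eef_rot: [3.141, -0.0, 3.093]
wrist_force: [-0.5, 0.3, -1.3]
finger_gap: 55.7
finger_force: 35.0
clock: 15.28
eef_pos: [486.3, -313.4, 23.0]
eef_rot: [3.142, -0.0, 3.093]
wrist_force: [0.4, 0.2, -1.8]
finger_gap: 55.8
finger_force: 35.0
clock: 15.52
eef_pos: [486.3, -313.4, 22.2]
eef_rot: [3.142, -0.0, 3.093]
wrist_force: [0.2, 0.2, -0.8]
finger_gap: 55.7
finger_force: 35.0
```

```bash
python3 -m creep '0 0 0.02 0 0 0; 0 0 0 0 0 0'; python3 -m creep '0 0 0.02 0 0 0; 0 0 0 0 0 0'
```

```text
clock: 15.78
eef_pos: [486.4, -313.4, 21.9]
eef_rot: [-3.141, 0.0, 3.093]
wrist_force: [-2.7, 2.6, 5.6]
finger_gap: 55.9
finger_force: 35.0
clock: 16.02
eef_pos: [486.4, -313.4, 21.9]
eef_rot: [-3.141, 0.0, 3.094]
wrist_force: [-6.6, 5.3, 14.5]
finger_gap: 55.7
finger_force: 35.0
```

```bash
python3 -m creep '0 0 -0.02 0 0 0; 0 0 0 0 0 0' 0.6 5 && python3 -m creep '0 0 0 0 0 0; 0 0 0 0 0 0; 0 0 0 0 0 0; 0 0 0 0 0 0; 0 0 0 0 0 0; 0 0 0 0 0 0' 0.15 && python3 -m creep '0 0 -0.2 0 0 0; 0 0 -0.5 0 0 0; 0 0 -0.7 0 0 0; 0 0 -0.9 0 0 0; 0 0 -0.9 0 0 0; 0.9 0 -0.9 0 0 0; 0.9 0 -0.5 0 0 0; 0.9 0.5 0 0 0 0; 0.9 0.5 0 0 0 0; 0.9 0.5 0 0 0 0; 0 0 0 0 0 0; 0 0 0 0 0 0'
python3 - <<'E'
from cell import manip
from h import *
for n in("scene","top"):
    c=manip.camera(n); cv2.imwrite(f"pics/{n}5.png",c["color"][...,::-1]); np.savez(n+"5.npz",**c)
    P=cloud(c); Z=c["range_z"]; m=(Z>0)&(P[...,2]>36)&(P[...,2]<55)&(abs(P[...,0]-487)<90)&(abs(P[...,1]+313)<60)
    k=max(blobs(m),key=len); print(n,"walnut",rect(ray(c,k,42)[:,:2]),np.median(P[m][:,2]))
    hsv=cv2.cvtColor(c["color"],cv2.COLOR_RGB2HSV); H,S,V=[hsv[...,i].astype(int) for i in range(3)]
    g=(abs(H-72)<22)&(S>90)&(V>40)&(Z>0)&(abs(P[...,0]-487)<110)&(abs(P[...,1]+313)<80)
    v,u=np.nonzero(g); print(" felt",rect(ray(c,np.c_[u,v],12)[:,:2]))
E
```

```text
clock: 16.27
eef_pos: [486.5, -313.5, 21.8]
eef_rot: [-3.141, 0.0, 3.093]
wrist_force: [-1.3, 1.6, 6.5]
finger_gap: 55.9
finger_force: 5.0
clock: 17.02
eef_pos: [486.3, -313.4, 21.4]
eef_rot: [-3.142, -0.0, 3.093]
wrist_force: [-0.6, 0.1, 0.6]
finger_gap: 80.3
finger_force: 0.0
clock: 18.52
eef_pos: [309.9, -245.2, 206.1]
eef_rot: [-3.141, 0.001, 3.093]
wrist_force: [0.4, -1.6, -0.3]
finger_gap: 79.8
finger_force: 0.0
scene walnut (array([ 488.4, -315.1]), 112.1, 57.2, -2.73) 42.20139089892905
 felt (array([ 486.8, -313.4]), 152.7, 93.2, -2.83)
top walnut (array([ 485.9, -313.9]), 108.9, 54.9, -2.12) 43.45313208968582
 felt (array([ 488.6, -313.4]), 148.9, 91.7, -2.64)
```

View pics/top5.png

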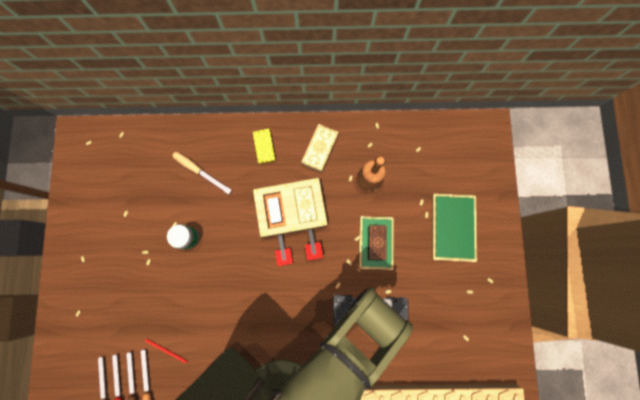

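View pics/scene5.png

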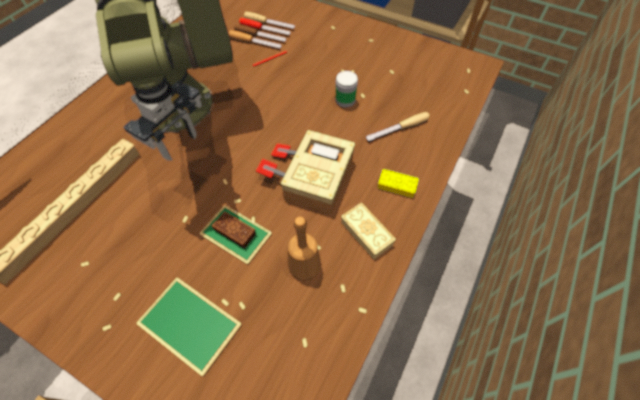

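In both views the walnut panel lies face up in the middle of the small felt board (top 377,242; scene 235,231), aligned within about half a degree. The lime panel, tin, mallet and gouge are where they started, and the arm is clear.

```bash
python3 -c "from cell import manip; print(manip.sign_off())"
```

```text
the job is handed in; nothing more can be done
None
```

The walnut panel is face up on the middle of the small green felt board, within about 2 mm of centre and half a degree of its long side; the lime panel, mallet, tin and gouge look untouched in the final pictures, and the job was handed in at about 19 s.

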